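# Turn the bottle carousel to the front

### The arm

A 7-joint arm with a two-finger parallel gripper is mounted at the origin on the work surface. World frame = base frame: x ahead of the robot, y to its left, z up, the work surface at z = 0. Lengths are in m, angles in rad, forces in N, time in s.
With the tool pointing down it reaches from about 0.425 to 0.875 m from the base axis. Payload 4.7 kg.
Tool frame: the origin (TCP) lies midway between the tips of the shut fingers; the grasp point (between the pads) lies 19 mm behind it; z points along the fingers, x is the direction in which the jaws open and shut, and the axes are right-handed (so a half turn about z gives the same grasp; the last joint's range is limited). The gripper opens to 87 mm and grips with 3 to 60 N. Pads are 19 mm wide; open, the fingers measure 117 mm over their backs; the gripper's body (75 mm by 190 mm) begins 51 mm behind the grasp point.
Start: joints at [0.014, 0.321, -0.07, 1.45, 0.023, 1.371, -0.057], TCP at [0.65, -0, 0.223] pointing down, gripper open.
Joint ranges: [-2.86, 2.86], [-0.3, 2.09], [-1.38, 1.24], [0.06, 2.45], [-1.56, 4.7], [0.09, 2.05], [-2.69, 2.69]. Speed limits (rad/s): [2.57, 2.57, 3.14, 3.14, 3.14, 3.14, 3.14].

### API

Orientations are given as a rotation vector (axis times angle).
In Python, from bench import get_state, eyes, ticket gives the robot as it stands.
- The arm moves only by the tool carry_out, never from a script. Its argument "motion" is a list of rows, each a list of 2 entries, a list of its own where there are three numbers: the shift along the world's x, y, z in m, then the turn about the world's z in rad. A call has 1 to 20 rows; each row is the pose to reach, as a shift and turn from the pose commanded when the call began; what a row does not reach only later rows make up. A row lasts 1/10 s, in which the tool goes at most 50 mm and 8.59 degrees, less where a joint would pass 70% of its speed; a pose out of reach is approached as far as the arm can. A call with a gripper value outside its range is refused whole. "grip" is the gripper command: -1 is fully open, 1 is shut, values between are in proportion, set as the call begins (left out, the last holds). The fingers move at their own pace and stop on an object; "squeeze" is the grip in N (left out, the last holds). Time passes only in rows, so rows that repeat a pose let the fingers close. It gives the time, the measured TCP pose, the force and the opening at its end, in the units of the state.
- get_state(): the state, without advancing time (a new reading comes with each control period).
- eyes.get_image(name): name is "scene" or "side" or "wrist"; returns a dict with "pixels" (420x560x3 uint8, blue, green, red), "mtx" (3x3 intrinsics, pixels), "extrinsics" (4x4, takes a point from camera to world coordinates). Camera axes: x right, y down, z forward; pixel columns grow to the right and rows downward; lengths in m; the calibration is good to about 2 mm. A picture is of the moment at which its call begins. There is no depth.
- ticket.close_job(): hands the job in, once; it reports no verdict.
The state is a dict: "time": time; "joint_positions": joint angles; "qd": joint speeds; "joint_torque": joint torques, N m; "position": TCP position; "tool_rot": TCP orientation; "ft_force": force on the tool from outside, world axes, zero at the start; "torque": the same for the moment, N m; "grip_width": opening from 0.0 (shut) to 1.0 (fully open).
Only numpy, scipy, OpenCV 4.12 (cv2) and the standard library are available. Lean on these libraries where they do the work, as an engineer would, in place of code of your own. Each camera call takes 0.05 s, during which the arm holds its last target. There are 200 camera calls.

### The job

Spin the white bottle carousel by pushing the posts on its rim with the fingertips until the green bottle stands at the front, squarely in line with the yellow pointer, then move the hand clear. Turn it gently and do not touch or lift any of the bottles: all four must stay standing in their collars. Leave the other things on the table where they are.

Things in the scene. Friction and masses are not known exactly. Their poses are not given: they have to be found in the camera images.
- carousel: white round turning deck, 240 mm across, 14 mm thick, turning both ways (no stop within several turns) about a vertical axle; it rubs (about 1 N at the rim) and stays where it is left. Its top is 34 mm above the table, 16 mm above this origin, which is on the turning axis. On it stand four collars 58 mm across, 12 mm high, 62 mm from the axis along the deck's +x, +y, -x, -y axes, a bottle in each
- post0 (a point): top centre of a finger post at the deck's rim: upright, black, 16 mm thick over its upper 30 mm and 12 mm below, rising 60 mm above the deck (top 94 mm above the table), 112 mm from the turning axis, half-way between two collars, 45 degrees anticlockwise from the deck's +x axis; turns with the deck
- post1 (a point): top centre of a finger post at the deck's rim: upright, black, 16 mm thick over its upper 30 mm and 12 mm below, rising 60 mm above the deck (top 94 mm above the table), 112 mm from the turning axis, half-way between two collars, 135 degrees anticlockwise from the deck's +x axis; turns with the deck
- post2 (a point): top centre of a finger post at the deck's rim: upright, black, 16 mm thick over its upper 30 mm and 12 mm below, rising 60 mm above the deck (top 94 mm above the table), 112 mm from the turning axis, half-way between two collars, 225 degrees anticlockwise from the deck's +x axis; turns with the deck
- post3 (a point): top centre of a finger post at the deck's rim: upright, black, 16 mm thick over its upper 30 mm and 12 mm below, rising 60 mm above the deck (top 94 mm above the table), 112 mm from the turning axis, half-way between two collars, 315 degrees anticlockwise from the deck's +x axis; turns with the deck
- foot: fixed round foot under the carousel, 170 mm across; origin on the table on the turning axis. Its own -x axis points out to the front, along the yellow pointer; the pointer is a flat strip on the table, 6 mm thick, ending in a diamond 64 mm across that reaches 182 mm from the axis
- front_mark (a point): point on the yellow front pointer, 150 mm from the turning axis, 6 mm above the table. The line from the axis to this point is the front direction
- green_bottle: small closed bottle, 47 mm across, 88 mm tall, loose, standing in one of the four collars of the carousel; origin at the centre of its underside, z up; its top is 122 mm above the table. Solid green with a white cap: the one wanted at the front
- white_bottle: small closed bottle, 47 mm across, 88 mm tall, loose, standing in one of the four collars of the carousel; origin at the centre of its underside, z up; its top is 122 mm above the table. White with a blue cap
- amber_bottle: small closed bottle, 47 mm across, 88 mm tall, loose, standing in one of the four collars of the carousel; origin at the centre of its underside, z up; its top is 122 mm above the table. Amber with a black cap and a pale label
- blue_bottle: small closed bottle, 47 mm across, 88 mm tall, loose, standing in one of the four collars of the carousel; origin at the centre of its underside, z up; its top is 122 mm above the table. Blue with a red cap
- funnel: teal funnel standing mouth down, 84 mm across, 85 mm tall, loose bystander on the left; origin at the centre of its underside
- soap_bottle: white bottle with a red cap, 72 mm across, 190 mm tall, loose bystander on the left; origin at the centre of its underside
- glass: open drinking glass, 72 mm across, 100 mm tall, loose bystander on the right; origin at the centre of its underside
- carton: closed cardboard box, 110 x 160 x 90 mm, loose bystander on the right; origin at the centre of its underside
Not all that is in view belongs to the job. Of the things shaped like the blue_bottle, the blue one is meant.

How it is judged:
By the outcome, as a careful person would: the job done as asked, in the order asked, and still so for the second after the job is handed in, with the robot touching nothing.
It also fails if it takes over 48 s, if anything falls off the work surface, if the arm or the gripper's body presses on something with over 40 N, if the wrist force passes 120 N, or if a joint passes its speed limit or range.

## Working session

There is one attempt and no reset: what is moved stays moved. The work goes in short steps, Python scripts to look and compute and a tool call to move; the robot and the scene stay as the last step left them, time stands still between calls to the robot, and variables do not carry over. Pictures are saved under pics/ and viewed, about 8 in all and at most 12, crops included, and the job is handed in when it is done.

Besides the shell and the picture viewer there is one more tool, called after ">>>" by a JSON object that holds its "method" and its "body". carry_out: Moves the arm, as the interface text tells. Its arguments: {"type":"object","properties":{"motion":{"type":"array","items":{"type":"array"}},"grip":{"type":"number"},"squeeze":{"type":"number"}},"required":["motion"]}

```bash
mkdir -p pics; ls; cat > h.py <<'E'
import numpy as np,cv2
from bench import get_state,eyes,ticket
def snap(cam,name):
    d=eyes.get_image(cam); cv2.imwrite(f'pics/{name}.png',d['pixels']); np.savez(f'pics/{name}.npz',m=d['mtx'],e=d['extrinsics']); return d
def toplane(name,uv,z):
    d=np.load(f'pics/{name}.npz'); m,e=d['m'],d['e']
    r=np.c_[np.atleast_2d(uv),np.ones(len(np.atleast_2d(uv)))]@np.linalg.inv(m).T@e[:3,:3].T
    o=e[:3,3]; return o+r*((z-o[2])/r[:,2])[:,None]
def proj(name,p):
    d=np.load(f'pics/{name}.npz'); m,e=d['m'],d['e']
    c=(np.atleast_2d(p)-e[:3,3])@e[:3,:3]; q=c@m.T; return q[:,:2]/q[:,2:]
E
python3 - <<'E'
from h import *
a=snap('scene','s0');b=snap('side','d0');c=snap('wrist','w0')
for n in ('s0','d0','w0'): print(n,np.load(f'pics/{n}.npz')['e'].round(3).tolist())
print(get_state())
E
```

```text
pics
s0 [[-0.24, 0.762, -0.602, 1.244], [0.971, 0.179, -0.161, 0.205], [-0.015, -0.623, -0.782, 1.041], [0.0, 0.0, 0.0, 1.0]]
d0 [[0.761, -0.346, 0.549, -0.052], [-0.648, -0.373, 0.663, -0.7], [-0.024, -0.861, -0.508, 0.607], [0.0, 0.0, 0.0, 1.0]]
w0 [[1.0, 0.0, -0.001, 0.65], [0.0, -0.97, -0.244, 0.068], [-0.001, 0.244, -0.97, 0.383], [0.0, 0.0, 0.0, 1.0]]
{'time': 0.15, 'joint_positions': array([ 0.01411875,  0.32166051, -0.07008917,  1.45137226,  0.02256802,
        1.37076619, -0.05689307]), 'qd': array([-0.0014796 , -0.00321358, -0.00089317, -0.00413383, -0.00243848,
       -0.00066977, -0.00064989]), 'joint_torque': array([ 2.16972071e-04, -4.91794288e+01, -4.04079035e-01, -3.12878716e+01,
       -6.39387709e-02,  4.04033612e-02,  9.90178205e-05]), 'position': array([ 6.49602970e-01, -4.33187285e-05,  2.21719014e-01]), 'tool_rot': array([ 3.14154135e+00,  1.55145049e-05, -2.22904970e-03]), 'ft_force': array([-0.87730103, -0.02676968,  0.42441921]), 'torque': array([-0.00466838, -0.05331124, -0.01111825]), 'grip_width': 0.9999310628147774}
```

View pics/s0.png

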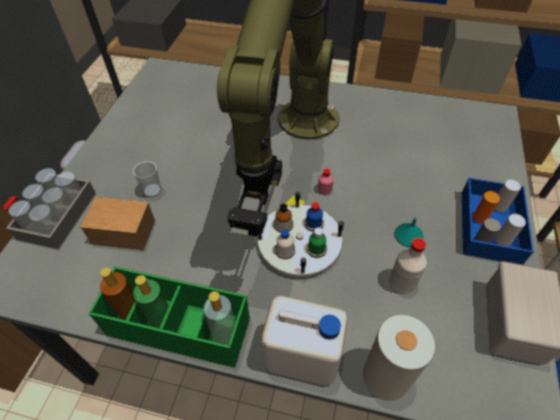

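View pics/w0.png

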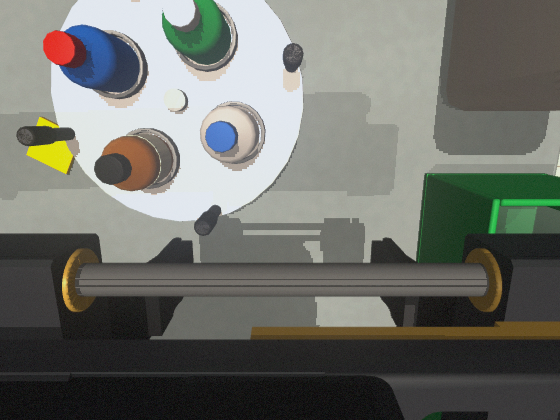

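The wrist view shows the green bottle at (200,40), white with blue cap at (235,135), amber at (130,160), blue at (90,60), and the yellow pointer at (50,145). Posts are near (25,135), (207,222) and (293,55). The pink, red-capped bottle at (326,182) in the scene view is a decoy. I'll enlarge crops to measure.

```bash
python3 - <<'E'
from h import *
s=cv2.imread('pics/s0.png')[170:285,245:365]; w=cv2.imread('pics/w0.png')[0:240,0:320]
cv2.imwrite('pics/s0c.png',cv2.resize(s,None,fx=5,fy=5,interpolation=2)); cv2.imwrite('pics/w0c.png',cv2.resize(w,None,fx=2.5,fy=2.5,interpolation=2))
E
```

```text
(no output)
```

View pics/s0c.png

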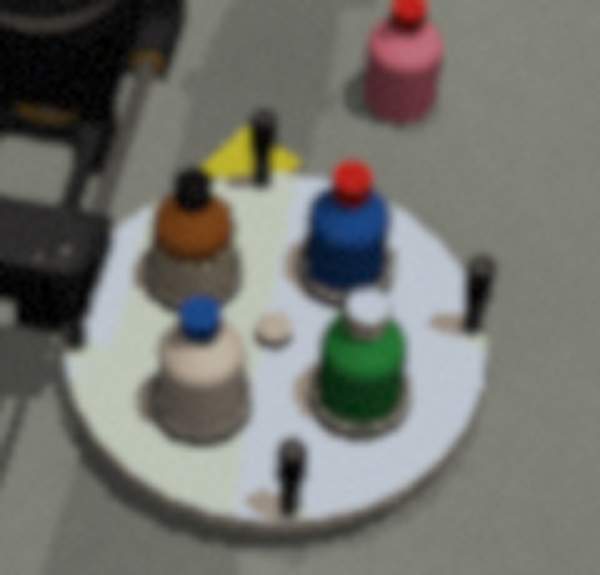

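View pics/w0c.png

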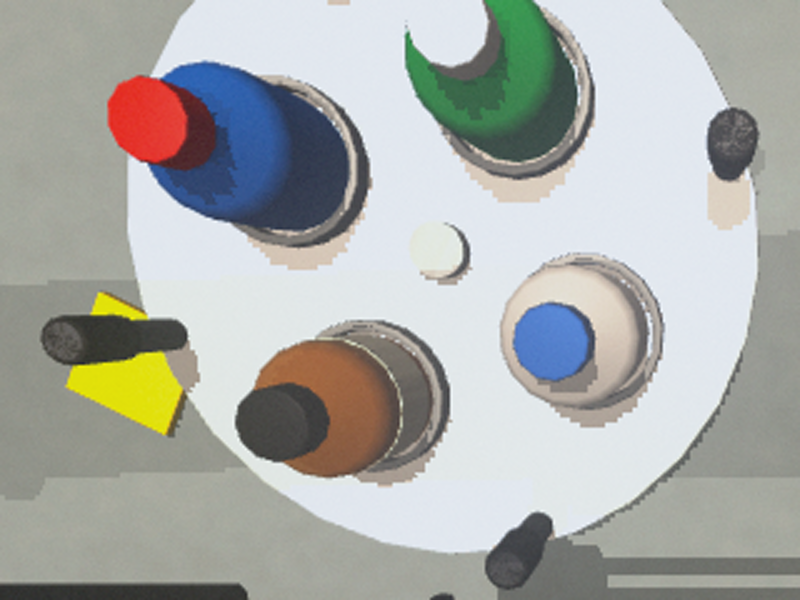

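```bash
python3 - <<'E'
from h import *
from scipy.optimize import least_squares
g=lambda *p: np.array(p)/2.5
T=toplane('w0',g((64,340),(505,570),(733,135)),.094)[:,:2]
B=toplane('w0',g((178,335),(541,522),(732,172)),.034)[:,:2]
print('tops',T.round(4).tolist(),'bases',B.round(4).tolist())
S=np.array([(264,118),(480,265),(291,450)])/5+[245,170]
Ts=toplane('s0',S,.094)[:,:2]; print('scene tops F,L,B',Ts.round(4).tolist())
print('yellow',toplane('w0',g((102,293),(66,388),(168,435)),.006).round(4).tolist())
print('hub',toplane('w0',g((440,250)),.044).round(4), 'rim',toplane('w0',g((128,190),(757,250),(455,553)),.034).round(4).tolist())
# fit axis+angle: order F=0,R=+90,B=180,L=270 (ccw from above: front(-x)->right(-y))
def f(p):
    P=lambda k: p[:2]+.112*np.array([np.cos(p[2]+k*np.pi/2),np.sin(p[2]+k*np.pi/2)])
    return np.r_[T[0]-P(0),T[1]-P(1),T[2]-P(2),Ts[0]-P(0),Ts[1]-P(3),Ts[2]-P(2)]
r=least_squares(f,[.62,.1,np.pi]); print(r.x.round(4),np.rad2deg(r.x[2]),(r.fun*1000).round(1))
E
```

```text
tops [[0.444, 0.0551], [0.5814, -0.0221], [0.6583, 0.1162]] bases [[0.4458, 0.0543], [0.583, -0.0203], [0.6598, 0.1135]]
scene tops F,L,B [[0.4456, 0.054], [0.522, 0.191], [0.6613, 0.1148]]
yellow [[0.4005, 0.0702, 0.006], [0.3787, 0.0312, 0.006], [0.4191, 0.0112, 0.006]]
hub [[0.5524 0.0853 0.044 ]] rim [[0.4349, 0.1072, 0.034], [0.6695, 0.0858, 0.034], [0.547, -0.0334, 0.034]]
[0.5521 0.0848 3.4165] 195.74834571667415 [-0.3  0.6 -1.1  0.9 -1.6  1.   1.3 -0.4  0.3 -1.6  1.4 -0.5]
```

Axis is at (0.552, 0.085). The front direction is 197.3° and green is at 60.8°, so the deck must turn about +136.5°. I'll straddle a post with half-open fingertips and push it in two strokes. First stroke is on the right-hand post, at 285.7°.

>>> {"method": "carry_out", "body": {"motion": [[[-0.02, -0.007, -0.02], 0.09], [[-0.045, -0.015, -0.04], 0.18], [[-0.067, -0.023, -0.06], 0.275], [[-0.067, -0.023, -0.08], 0.275], [[-0.067, -0.023, -0.09], 0.275], [[-0.067, -0.023, -0.09], 0.275], [[-0.067, -0.023, -0.09], 0.275]], "grip": 0.2}}

```text
time: 0.85
position: [0.5838, -0.0226, 0.1331]
tool_rot: [-3.112, -0.431, -0.001]
ft_force: [0.4, -0.5, 0.5]
grip_width: 0.455
```

```bash
python3 - <<'E'
from h import *
snap('side','d1')
C=np.array([.552,.085])
s=get_state();print(s['position'],s['tool_rot'],s['grip_width'],s['time'])
for n,a0,a1,N in (('stage1',285.75,355.75,20),):
    t=np.linspace(0,1,N+1); t=t*0.6+0.4*(t*t*(3-2*t)); a=np.deg2rad(a0+(a1-a0)*t)
    P=.112*np.c_[np.cos(a),np.sin(a)]; D=P-P[0]
    print([[[round(x,3),round(y,3),0],round(z,3)] for (x,y),z in zip(D[1:],a[1:]-a[0])])
E
```

```text
[ 0.58409515 -0.02266714  0.1335401 ] [3.11176033e+00 4.31193076e-01 2.71664646e-03] 0.4348557406505026 0.9
[[[np.float64(0.004), np.float64(0.001), 0], np.float64(0.04)], [[np.float64(0.009), np.float64(0.003), 0], np.float64(0.087)], [[np.float64(0.015), np.float64(0.005), 0], np.float64(0.14)], [[np.float64(0.021), np.float64(0.008), 0], np.float64(0.197)], [[np.float64(0.027), np.float64(0.011), 0], np.float64(0.26)], [[np.float64(0.033), np.float64(0.015), 0], np.float64(0.325)], [[np.float64(0.039), np.float64(0.02), 0], np.float64(0.394)], [[np.float64(0.045), np.float64(0.025), 0], np.float64(0.465)], [[np.float64(0.051), np.float64(0.031), 0], np.float64(0.538)], [[np.float64(0.056), np.float64(0.037), 0], np.float64(0.611)], [[np.float64(0.061), np.float64(0.043), 0], np.float64(0.684)], [[np.float64(0.066), np.float64(0.05), 0], np.float64(0.756)], [[np.float64(0.07), np.float64(0.057), 0], np.float64(0.827)], [[np.float64(0.073), np.float64(0.064), 0], np.float64(0.896)], [[np.float64(0.075), np.float64(0.071), 0], np.float64(0.962)], [[np.float64(0.077), np.float64(0.078), 0], np.float64(1.024)], [[np.float64(0.079), np.float64(0.084), 0], np.float64(1.082)], [[np.float64(0.08), np.float64(0.09), 0], np.float64(1.135)], [[np.float64(0.081), np.float64(0.095), 0], np.float64(1.182)], [[np.float64(0.081), np.float64(0.099), 0], np.float64(1.222)]]
```

View pics/d1.png

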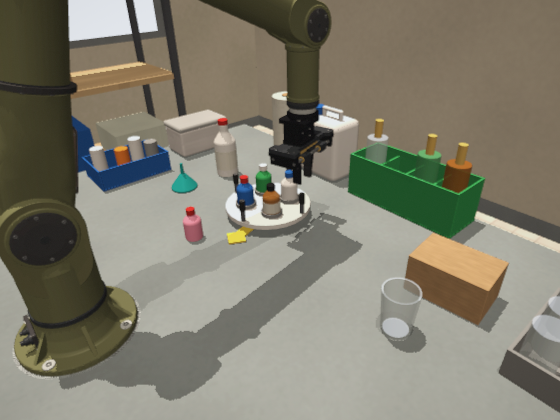

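The side view shows the half-open fingers at about (297,172), directly above the right-hand post at (302,200). The soap bottle is at (226,150), well clear. I'll go down.

>>> {"method": "carry_out", "body": {"motion": [[[-0.001, 0, -0.015], 0], [[-0.001, 0, -0.03], 0], [[-0.001, 0, -0.042], 0], [[-0.001, 0, -0.052], 0], [[-0.001, 0, -0.06], 0], [[-0.001, 0, -0.062], 0]]}}

```text
time: 1.5
position: [0.5812, -0.023, 0.0691]
tool_rot: [-3.112, -0.431, 0.003]
ft_force: [-0.3, 0.6, -0.1]
grip_width: 0.401
```

```bash
python3 - <<'E'
from h import *
d=snap('side','d2')['pixels'][130:260,200:350]; cv2.imwrite('pics/d2c.png',cv2.resize(d,None,fx=4.5,fy=4.5,interpolation=2))
E
```

```text
(no output)
```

View pics/d2c.png

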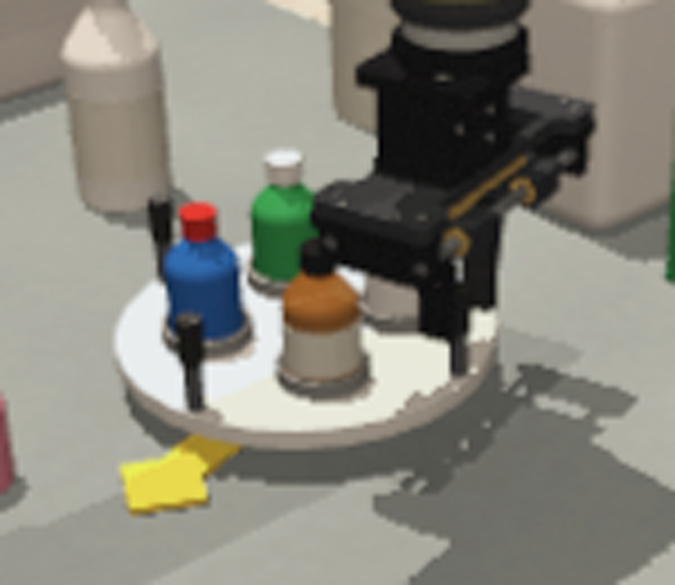

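The fingertips straddle the right post (crop 458,340), and no bottle is touched. First stroke.

>>> {"method": "carry_out", "body": {"motion": [[[0.004, 0.001, 0], 0.04], [[0.009, 0.003, 0], 0.087], [[0.015, 0.005, 0], 0.14], [[0.021, 0.008, 0], 0.197], [[0.027, 0.011, 0], 0.26], [[0.033, 0.015, 0], 0.325], [[0.039, 0.02, 0], 0.394], [[0.045, 0.025, 0], 0.465], [[0.051, 0.031, 0], 0.538], [[0.056, 0.037, 0], 0.611], [[0.061, 0.043, 0], 0.684], [[0.066, 0.05, 0], 0.756], [[0.07, 0.057, 0], 0.827], [[0.073, 0.064, 0], 0.896], [[0.075, 0.071, 0], 0.962], [[0.077, 0.078, 0], 1.024], [[0.079, 0.084, 0], 1.082], [[0.08, 0.09, 0], 1.135], [[0.081, 0.095, 0], 1.182], [[0.081, 0.099, 0], 1.222]]}}

```text
time: 3.55
position: [0.6635, 0.0756, 0.071]
tool_rot: [2.3, 2.139, 0.0]
ft_force: [0.1, -0.5, -1.4]
grip_width: 0.396
```

```bash
python3 - <<'E'
from h import *
d=snap('scene','s3')['pixels'][150:285,225:385]; cv2.imwrite('pics/s3c.png',cv2.resize(d,None,fx=4.5,fy=4.5,interpolation=2))
s=get_state();print(s['position'],s['joint_positions'],s['ft_force'])
E
```

```text
[0.66353489 0.07655118 0.07107344] [ 0.09049974  0.48326745 -0.32144072  1.56245265  0.16381528  1.12131531
  1.232819  ] [ 0.67795532 -0.49891971  0.08889614]
```

View pics/s3c.png

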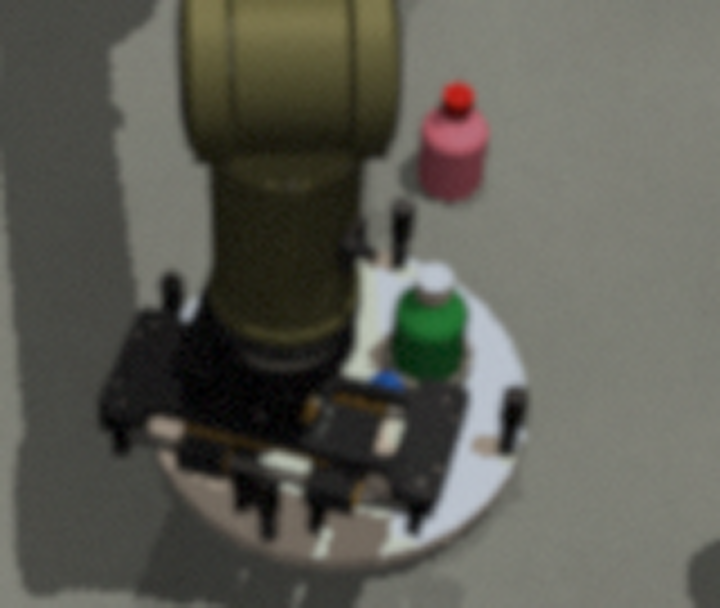

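Green is standing upright and has moved round to crop (432,325). Posts are now at (402,210), (515,397) and (172,282). I'll fit the deck angle and plan stroke 2.

```bash
python3 - <<'E'
from h import *
C=np.array([.552,.085])
T=toplane('s3',np.array([(402,210),(515,397),(172,282)])/4.5+[225,150],.094)[:,:2]-C
a=np.rad2deg(np.arctan2(T[:,1],T[:,0]))%360; print(a,np.hypot(*T.T)); 
th=np.mean([a[0],a[1]+90,a[2]-90]); print('front-ish post',th, 'next right post',th+90)
a0=th+90; rem=197.3-(th-135-0); 
# green was F post -135deg
print('green at',th-135,'remaining',rem)
p=C+.112*np.array([np.cos(np.deg2rad(a0)),np.sin(np.deg2rad(a0))]); cmd=np.array([.663,.0758]);print('hand to',p,'shift from',get_state()['position'],'turn',np.deg2rad(a0-355.75))
E
```

```text
[170.58427311  79.21272714 261.72311998] [0.10731893 0.11153837 0.11124125]
front-ish post 170.50670674174455 next right post 260.50670674174455
green at 35.50670674174455 remaining 161.79329325825546
hand to [ 0.5335276  -0.02546615] shift from [0.66353489 0.07655118 0.07107344] turn -1.6623090577990756
```

The deck has turned +65°, so green is at about 125.5° with roughly 71.8° remaining. Next I'll back off, lift, and go to the post now at 260.5°.

>>> {"method": "carry_out", "body": {"motion": [[[0, -0.007, 0], 0], [[0, -0.007, 0.03], 0], [[0, -0.007, 0.06], 0], [[0, -0.015, 0.09], -0.1], [[-0.005, -0.03, 0.09], -0.24], [[-0.012, -0.045, 0.09], -0.38], [[-0.022, -0.06, 0.09], -0.52], [[-0.035, -0.073, 0.09], -0.66], [[-0.05, -0.085, 0.09], -0.8], [[-0.066, -0.094, 0.09], -0.94], [[-0.082, -0.1, 0.09], -1.08], [[-0.097, -0.103, 0.09], -1.22], [[-0.11, -0.103, 0.09], -1.36], [[-0.121, -0.102, 0.09], -1.5], [[-0.13, -0.102, 0.08], -1.62], [[-0.13, -0.102, 0.06], -1.662], [[-0.13, -0.102, 0.045], -1.662], [[-0.13, -0.102, 0.04], -1.662], [[-0.13, -0.102, 0.04], -1.662]]}}

```text
time: 5.5
position: [0.5326, -0.0265, 0.1103]
tool_rot: [3.131, -0.26, -0.001]
ft_force: [0.1, 0.7, -0.7]
grip_width: 0.396
```

```bash
python3 - <<'E'
from h import *
snap('side','d4'); d=cv2.imread('pics/d4.png')[130:260,200:350]; cv2.imwrite('pics/d4c.png',cv2.resize(d,None,fx=4.5,fy=4.5,interpolation=2))
s=get_state();print(s['position'],s['tool_rot'],s['time'])
E
```

```text
[ 0.53324459 -0.02640862  0.11101051] [ 3.13080107e+00 -2.60146562e-01  7.64949610e-04] 5.55
```

View pics/d4c.png

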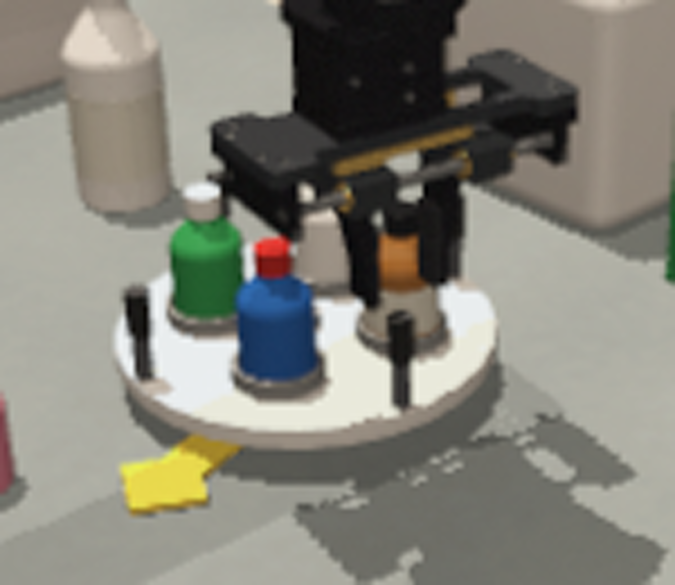

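The fingers sit either side of the post at crop (400,318), and all bottles are upright in their collars. Down, then the second stroke, stopping slightly short.

>>> {"method": "carry_out", "body": {"motion": [[[0, 0, -0.012], 0], [[0, 0, -0.025], 0], [[0, 0, -0.035], 0], [[0, 0, -0.04], 0], [[0, 0, -0.04], 0]]}}

```text
time: 6.05
position: [0.5321, -0.026, 0.0693]
tool_rot: [3.131, -0.259, -0.003]
ft_force: [-0.4, -0.0, -0.2]
grip_width: 0.398
```

```bash
python3 - <<'E'
from h import *
C=np.array([.552,.085])
T=toplane('d4',np.array([(400,320),(137,294)])/4.5+[200,130],.094)[:,:2]-C
print(np.rad2deg(np.arctan2(T[:,1],T[:,0]))%360,np.hypot(*T.T))
s=get_state();print(s['position'],s['ft_force'])
t=np.linspace(0,1,21); t=t*0.6+0.4*(t*t*(3-2*t)); a=np.deg2rad(260.5+74*t)
P=.112*np.c_[np.cos(a),np.sin(a)]; D=P-P[0]
print([[[float(round(x,3)),float(round(y,3)),0],float(round(z,3))] for (x,y),z in zip(D[1:],a[1:]-a[0])])
E
```

```text
[259.04229623 175.63755959] [0.1198866  0.11531844]
[ 0.53214347 -0.02595203  0.06928995] [-0.44058404 -0.02516089 -0.22318543]
[[[0.005, -0.001, 0], 0.042], [[0.01, -0.001, 0], 0.092], [[0.016, -0.002, 0], 0.148], [[0.023, -0.001, 0], 0.209], [[0.031, -0.001, 0], 0.274], [[0.038, 0.0, 0], 0.344], [[0.046, 0.002, 0], 0.417], [[0.054, 0.004, 0], 0.492], [[0.062, 0.007, 0], 0.568], [[0.07, 0.011, 0], 0.646], [[0.078, 0.015, 0], 0.723], [[0.085, 0.02, 0], 0.8], [[0.091, 0.025, 0], 0.875], [[0.097, 0.031, 0], 0.947], [[0.103, 0.037, 0], 1.017], [[0.107, 0.042, 0], 1.083], [[0.111, 0.048, 0], 1.144], [[0.115, 0.053, 0], 1.2], [[0.117, 0.058, 0], 1.249], [[0.12, 0.062, 0], 1.292]]
```

>>> {"method": "carry_out", "body": {"motion": [[[0.005, 0, 0], 0.042], [[0.01, -0.001, 0], 0.092], [[0.016, -0.001, 0], 0.148], [[0.023, -0.001, 0], 0.209], [[0.031, 0, 0], 0.274], [[0.038, 0.001, 0], 0.344], [[0.046, 0.003, 0], 0.417], [[0.054, 0.005, 0], 0.492], [[0.062, 0.008, 0], 0.568], [[0.07, 0.011, 0], 0.646], [[0.078, 0.015, 0], 0.723], [[0.085, 0.02, 0], 0.8], [[0.091, 0.025, 0], 0.875], [[0.097, 0.031, 0], 0.947], [[0.103, 0.037, 0], 1.017], [[0.107, 0.042, 0], 1.083], [[0.111, 0.048, 0], 1.144], [[0.115, 0.053, 0], 1.2], [[0.117, 0.058, 0], 1.249], [[0.12, 0.062, 0], 1.292]]}}

```text
time: 8.05
position: [0.6529, 0.0357, 0.0707]
tool_rot: [2.654, 1.68, -0.001]
ft_force: [-0.5, -1.3, 0.1]
grip_width: 0.401
```

```bash
python3 - <<'E'
from h import *
w=snap('wrist','w5')['pixels']; s=snap('scene','s5')['pixels'][170:285,245:365]
a=cv2.resize(w,(400,300)); b=cv2.resize(s,(400,383),interpolation=2)
cv2.imwrite('pics/m5.png',np.hstack([cv2.copyMakeBorder(a,0,83,0,0,0),b]))
s=get_state();print(s['position'],s['time'],s['ft_force'])
E
```

```text
[0.65341464 0.0367321  0.07074834] 8.15 [-0.27204747 -0.37618559 -0.46128778]
```

View pics/m5.png

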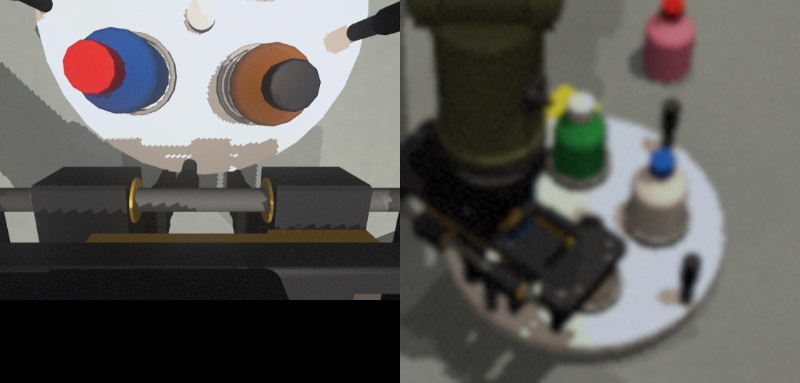

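```bash
python3 - <<'E'
from h import *
C=np.array([.552,.085])
T=toplane('s5',np.array([(672-400,105),(691-400,262)])/3.333+[245,170],.094)[:,:2]-C
print(np.rad2deg(np.arctan2(T[:,1],T[:,0]))%360,np.hypot(*T.T), 'want 152.3, 62.3')
# wrist: collar centres at z=.046 
T=toplane('w5',np.array([(384,42)])*1.4,.094)[:,:2]-C
print(np.rad2deg(np.arctan2(T[:,1],T[:,0]))%360,np.hypot(*T.T),'want 62.3')
E
```

```text
[150.30696234  59.10793074] [0.11068291 0.11247548] want 152.3, 62.3
[50.27599529] [0.09624486] want 62.3
```

Two posts in the scene view say about 2–3° remain. I'll push 2° more, back off, lift, and move to a viewing pose above.

>>> {"method": "carry_out", "body": {"motion": [[[0.001, 0.002, 0], 0.02], [[0.002, 0.004, 0], 0.036], [[0.002, 0.004, 0], 0.036], [[0.002, 0.004, 0], 0.036], [[-0.001, -0.004, 0], 0.036], [[-0.001, -0.004, 0], 0.036], [[-0.001, -0.004, 0.03], 0.036], [[-0.001, -0.004, 0.07], 0.036], [[-0.001, -0.004, 0.11], -0.1], [[-0.01, 0, 0.15], -0.24], [[-0.02, 0.005, 0.18], -0.38], [[-0.03, 0.01, 0.2], -0.52], [[-0.045, 0.015, 0.22], -0.66], [[-0.06, 0.02, 0.229], -0.8], [[-0.075, 0.024, 0.229], -0.94], [[-0.083, 0.024, 0.229], -1.06], [[-0.083, 0.024, 0.229], -1.13], [[-0.083, 0.024, 0.229], -1.13], [[-0.083, 0.024, 0.229], -1.13]]}}

```text
time: 10.05
position: [0.5701, 0.0598, 0.2997]
tool_rot: [3.142, -0.002, 0.001]
ft_force: [0.0, -0.5, -0.2]
grip_width: 0.401
```

```bash
python3 - <<'E'
from h import *
w=snap('wrist','w6')['pixels']; snap('scene','s6'); cv2.imwrite('pics/w6c.png',cv2.resize(w,(800,600),interpolation=2))
E
```

```text
(no output)
```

View pics/w6c.png

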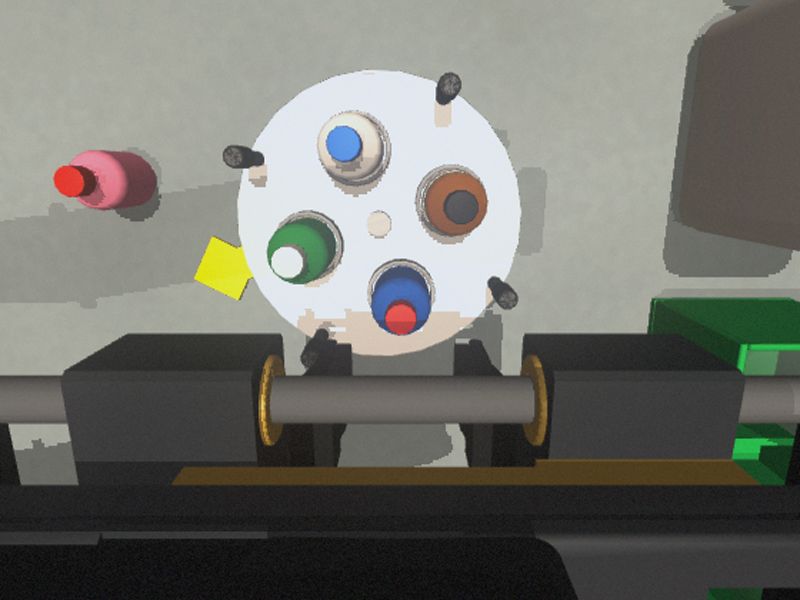

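All four bottles stand in their collars. Green is at (295,255), roughly along the pointer at (225,268). Post tops are at (234,157), (450,84), (507,297) and (313,352).

```bash
python3 - <<'E'
from h import *
from scipy.optimize import least_squares
k=.7
T=toplane('w6',np.array([(233,157),(451,83),(508,298),(312,352)])*k,.094)[:,:2]
B=toplane('w6',np.array([(259,160),(442,103),(495,285),(327,333)])*k,.036)[:,:2]
def fit(T):
    A=np.pi/2*np.array([0,-1,-2,-3])
    return least_squares(lambda p:(T-p[:2]-p[3]*np.c_[np.cos(p[2]+A),np.sin(p[2]+A)]).ravel(),[.55,.085,2.6,.112])
for X in(T,B):
    r=fit(X);print(r.x.round(4),np.rad2deg(r.x[2])+45,(r.fun*1000).round(1))
c=fit(T).x[:2]
Y=toplane('w6',np.array([(195,278),(213,236),(241,300)])*k,.006)[:,:2]
for q in (Y[0],(Y[1]+Y[2])/2): print('front',np.rad2deg(np.arctan2(*(q-c)[::-1]))%360,np.hypot(*(q-c)))
# yellow mask centroid of line fit
im=cv2.imread('pics/w6.png').astype(int); m=((im[...,2]>150)&(im[...,1]>150)&(im[...,0]<90)).astype(np.uint8)
cn=max(cv2.findContours(m,0,2)[0],key=cv2.contourArea); box=cv2.approxPolyDP(cn,3,True)[:,0]
print(box.tolist()); print((toplane('w6',box,.006)[:,:2]).round(4).tolist())
# white cap (top z .122) centre, and opposite amber cap
G=toplane('w6',np.array([(288,262),(344,143),(461,207),(401,319)])*k,.122)[:,:2]
v=G-c;print('caps',np.rad2deg(np.arctan2(v[:,1],v[:,0]))%360,np.hypot(*v.T))
E
```

```text
[0.5514 0.0876 2.6583 0.1103] 197.30799750286252 [-1.9 -1.5  0.8  0.2  0.5 -1.2  0.5  2.6]
[0.5526 0.0843 2.6595 0.1092] 197.37672601303504 [-1.7  1.5 -1.2 -1.3  1.  -1.6  1.9  1.4]
front 197.80366008362674 0.18037196593811874
front 198.14587271761812 0.1487322972146908
[[148, 166], [136, 195], [166, 209], [176, 193], [169, 174]]
[[0.3983, 0.07], [0.379, 0.0319], [0.4169, 0.0128], [0.4318, 0.0345], [0.4246, 0.0596]]
caps [198.66019252 107.79001877  16.2423001  286.5347931 ] [0.06212295 0.06045493 0.06026657 0.06303167]
```

Deck angle puts green at 197.3°. The pointer reads 197–198°, so they match within the measuring error. The hand is clear at 0.30 m, so I'm handing it in.

```bash
python3 -c "
from h import *
print(get_state()['time'],ticket.close_job())"
```

```text
the job is handed in; nothing more can be done
10.15 None
```

The green bottle now stands at the front, in line with the yellow pointer to within about 1°, and I handed the job in at 10.15 s. I straddled a rim post with half-open fingertips and pushed it round about 65°. I then moved to the next post for the rest, about 136° anticlockwise in all, backed off and lifted the hand to 0.30 m.

**Alignment:** in the last wrist picture, the post fit puts green at 197.3°, and the average of the four bottle caps agrees. The pointer reads 196.8–198.1°, depending on which axis centre is used. Green's own cap alone read 198.7°, within the scatter of the individual caps (about 1.4°).

**Bottles:** all four were standing in their collars in that picture. Wrist forces stayed around 1 N at every reading.

**Checks that disagreed:** two mid-way angle readings, one from the side camera and one from a cut-off post in the wrist view, did not fit the others. I didn't use them.

**Not checked:** I took a last scene picture but didn't look at it, so the other things on the table have no final picture check. The hand's path did not go near them.

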